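Set the air regulator and lock it

ROBOT

A 6-joint arm with a two-finger parallel gripper is mounted at the origin on the work surface. World frame = base frame: x ahead of the robot, y to its left, z up, the work surface at z = 0. Lengths are in m, angles in rad, forces in N, time in s.
With the tool pointing down it reaches from about 0.275 to 0.85 m from the base axis. Payload 5.2 kg.
Tool frame: the origin (TCP) lies midway between the tips of the shut fingers; the grasp point (between the pads) lies bot.hold_point_z behind it (bot.hold_point_z is the distance from the TCP to the grasp point, in m); z points along the fingers, y is the line along which they close (so a half turn about z gives the same grasp; the last joint's range is limited). The gripper opens to 85 mm and grips with 20 to 120 N. Pads are 22 mm wide; open, the fingers measure 114 mm over their backs; the gripper's body (76 mm by 85 mm) begins 54 mm behind the grasp point. The pads swing forward as they close: fully open they stand 13 mm farther back than shut.
Start: joints at [-1.33, 0.259, 1.535, -0, 1.348, -0.203], TCP at [0.236, -0.497, 0.231] pointing down, gripper open.
Joint ranges: [-3.14, 3.14], [-0.91, 2.08], [0.19, 2.58], [-1.22, 4.36], [0.22, 2.71], [-3.12, 3.12]. Speed limits (rad/s): [2.57, 2.57, 3.14, 3.14, 3.14, 3.14].

INTERFACE

Orientations are given as a unit quaternion [w, x, y, z].
In Python, from plant import bot gives the robot as it stands.
- The arm moves only by the tool move_arm, never from a script. Its arguments are lists of equal length, an entry for each row: "translation": the shift along the tool's x, y, z scaled (see below), a list of three; "twist": the turn, a rotation vector about the tool's x, y, z scaled (see below), a list of three. In form: {"translation": [[dx, dy, dz], ...], "twist": [[rx, ry, rz], ...]}. A call has 1 to 20 rows; each row is the pose to reach, as a shift and turn from the pose commanded when the call began, along the tool's axes at that moment, turning the shorter way round; what a row does not reach only later rows make up. The controller multiplies each number of a shift by 100 cm and each number of a turn by 180 degrees. A row lasts 1/12 s, in which the tool goes at most 41.7 mm and 7.16 degrees, less where a joint would pass 70% of its speed; a pose out of reach is approached as far as the arm can. A call with a number of a shift or a turn outside -1 to 1 is refused whole. A call with a gripper value outside its range is refused whole. "claw" is the closure, from 0 (fully open) to 1 (shut), set as the call begins (left out, the last holds). The fingers move at their own pace and stop on an object; "grip_force" is the grip in N (left out, the last holds). Time passes only in rows, so rows that repeat a pose let the fingers close. It gives the time, the measured TCP pose, the force, the opening and the grip force at its end, in the units of the state.
- bot.get_obs(): the state, without advancing time (a new reading comes with each control period).
- bot.camera(name): name is "scene" or "top" or "wrist"; returns the picture (400x640x3 uint8, blue, green, red); there is no depth.
- bot.camera_params(name): a dict with "fx", "fy", "cx", "cy" (pixels), "position" and "attitude" of the camera in the world; the wrist camera has in their place "T_tool_cam" (4x4, takes a point from camera to tool coordinates, whose origin is the TCP and whose axes are the flange's). Camera axes: x right, y down, z forward; pixel columns grow to the right and rows downward; lengths in m; the calibration is good to about 2 mm. A picture is of the moment at which its call begins: read the wrist's pose just before it. camera_params takes no time and is no camera call.
- bot.close_job(): hands the job in; it is judged then, once.
The state is a dict: "clock": time; "joint_pos": joint angles; "joint_vel": joint speeds; "joint_torque": joint torques, N m; "tool_pos": TCP position; "ee_rot": TCP orientation; "contact_force": force on the tool from outside, world axes, zero at the start; "torque": the same for the moment, N m; "opening": opening from 0.0 (shut) to 1.0 (fully open); "gripper_force": force on a finger pad.
Only numpy, scipy, OpenCV 4.12 (cv2) and the standard library are available. Lean on these libraries where they do the work, as an engineer would, in place of code of your own. Each camera call takes 0.05 s, during which the arm holds its last target. There are 200 camera calls.

TASK

Set the air for the board clamp: turn the knob on top of the regulator until the needle of its gauge points the same way as the gauge's set hand, and only then turn the separate lock ring under the knob clockwise until it is firmly finger-tight, without forcing it, and let go with the needle still agreeing with the set hand. Keep off the gauge and leave the other things on the bench where they are.

Things in the scene. Friction and masses are not known exactly. Their poses are not given: they have to be found in the camera images.
- regulator: Air regulator bolted to the bench: foot 96 x 70 x 6 mm, grey body 56 mm square up to 68 mm, black flange 54 mm across up to 74 mm, then a black bonnet, 33 mm across from 86 mm up, its top 112 mm above the bench. Origin at its underside, on the upright axis shared by bonnet, lock ring and knob; z up. Pipes along its +x and -x reach 73 mm out, 42 mm high; the gauge is on its -y side
- knob_grip (a point): On the axis, 148 mm above the bench, near mid height of the fluted black knob (33 mm across; 132 to 162 mm above the bench). The knob turns about the upright axis, takes a grip by its sides from above at any yaw, needs 0.1 N m, stays where left, does not rise or sink. Clockwise from above turns the needle clockwise, 0.5 rad per rad. 7 mm below the knob is the lock ring
- lock_ring: Knurled steel lock ring under the knob, 48 mm across, 12 mm tall (top 124.5 mm above the bench; its fine thread hardly lowers it); origin at the centre of its underside, z up. It closes a springy collet round the knob's spindle. It starts slack; the knob does not carry it round. Clockwise from above it turns freely until, 0.7 to 2.3 rad on, at an angle not known beforehand, it bears on the collet
- ring_grip (a point): On the axis at mid height of the lock ring; grip it from above at any yaw, fingers either side of the knob. Moment in turning: free 0.12 N m; on the collet it climbs 0.25 per 0.1 rad; under 0.2 is slack, 0.25 to 0.35 firmly finger-tight, over 0.5 forced. When the hand stops, the ring's drag helps and the reading falls by up to 0.24 (free: about -0.12). Let go, it eases a little, stays tight
- gauge: Round pressure gauge, 82 mm across, face up on the regulator's -y side, its centre 92 mm from the regulator's axis, steel rim 75 mm above the bench, white dial with black strokes. Origin on the dial's axis, 30 mm below the rim. Not to be touched
- needle (a joint): Angle of the gauge's slim black needle from its zero stroke, rad, growing clockwise seen from above (0 to 4.7). It follows the knob
- set_hand (a joint): Angle of the gauge's set hand from the same zero stroke, rad, growing the same way: the shorter, broader dark hand with a lozenge at its end that lies over the needle. It marks the wanted pressure, which is always above the starting one. It is not to be moved
- needle_tip (a point): Tip of the needle, 30 mm from the dial's centre; its x axis points along the needle
- set_hand_tip (a point): Tip of the set hand, 24 mm from the dial's centre; its x axis points along the hand
- spanner: Open-ended steel spanner lying flat near the regulator, 154 mm long, 27 mm wide, 6 mm thick; origin under its middle, x along it
- flux_bottle: Small amber bottle, 34 mm across, 75 mm tall; origin at its underside
- end_cap: White moulded lamp end cap, 44 x 26 x 16 mm; origin at its underside
- solder_spool: Spool of solder standing upright, 66 mm across, 56 mm tall; origin at its underside
- tip_cleaner: Black pot of brass wool, 80 mm across, 54 mm tall; origin at its underside
- screwdriver: Screwdriver lying on the bench, 190 mm long, along its x
- led_bar: Aluminium lamp bar with small square lamps, 22 x 280 x 6 mm, along its y; origin under its middle

How it is judged:
On the way, in this order (a step that is already met when the one before it is completed fails the run):
1. the needle points along the set hand (within 0.12 rad) while the lock ring is still slack (bearing on the regulator's collet with less than 3 N) (angle between the x axis of needle_tip and the x axis of set_hand_tip, either way round below 0.12 rad and contact force between lock_ring and regulator below 3 N), for 0.2 s.
2. the lock ring is tight (bearing on the regulator's collet with 7 to 36 N) and the needle still points along the set hand (within 0.12 rad) (angle between the x axis of needle_tip and the x axis of set_hand_tip, either way round below 0.12 rad and contact force between lock_ring and regulator between 7 and 36 N), for 0.2 s.
At the end, for the whole second after the job is handed in: the needle points along the set hand within 0.12 rad and is at rest, and the lock ring, let go, still bears on the regulator's collet with 7 to 36 N (it was turned up to more than about 0.2 N m) (all of step 2 and velocity of joint needle between -0.05 and 0.05 rad/s); the robot touches nothing.
It fails at once if the lock ring is forced: it bears on the regulator's collet with more than 36 N (turned with more than about 0.55 N m) (contact force between lock_ring and regulator above 36 N).
It fails at once if the gauge is touched with more than 2 N (contact force between gauge and the fingers above 2 N or contact force between gauge and the arm above 2 N).
It fails at once if another thing on the bench is moved by more than 20 mm (distance of any of spanner, flux_bottle, end_cap, solder_spool, tip_cleaner, screwdriver, led_bar from where it was at the start of the episode above 0.02 m).
It also fails if it takes over 61 s, if anything falls off the work surface, if the arm or the gripper's body presses on something with over 40 N, if the wrist force passes 120 N, or if a joint passes its speed limit or range.

## Working session

There is one attempt and no reset: what is moved stays moved. The work goes in short steps, Python scripts to look and compute and a tool call to move; the robot and the scene stay as the last step left them, time stands still between calls to the robot, and variables do not carry over. Pictures are saved under pics/ and viewed, at most 10 in all, crops included, and the job is handed in when it is done.

Besides the shell and the picture viewer there is one more tool, called after "Request:" as name(argument=value, ...) on one line, values as JSON. move_arm: Moves the arm, as the interface text tells. Shifts and turns lie within -1 to 1; 1 stands for 100 cm of shift or 180 degrees of turn. Its arguments: {"type":"object","properties":{"translation":{"type":"array","items":{"type":"array","items":{"type":"number"}}},"twist":{"type":"array","items":{"type":"array","items":{"type":"number"}}},"claw":{"type":"number"},"grip_force":{"type":"number"}},"required":["translation","twist"]}

```bash
mkdir -p pics; ls
python3 - <<'E'
from plant import bot
import cv2,numpy as np
o=bot.get_obs();print(o)
print(bot.hold_point_z)
for n in("scene","top","wrist"):
    print(n,bot.camera_params(n))
a=bot.camera("top");b=bot.camera("scene")
cv2.imwrite("pics/top.png",a);cv2.imwrite("pics/scene.png",b)
E
```

```text
pics
{'clock': 0.0, 'joint_pos': array([-1.32977888e+00,  2.59367430e-01,  1.53608580e+00,  2.26787224e-05,
        1.34801185e+00, -2.02807677e-01]), 'joint_vel': array([ 0.00125678,  0.00085492,  0.00114486, -0.00152649,  0.00065288,
        0.00012995]), 'joint_torque': array([ 2.59136163e-03, -4.46030188e+01, -2.90567297e+01, -3.25151759e-04,
        1.14770205e-02,  1.45599948e-06]), 'tool_pos': array([ 0.23606371, -0.49617586,  0.23046047]), 'ee_rot': array([-9.36254815e-04,  9.75478414e-01,  2.20093134e-01, -6.83042700e-06]), 'contact_force': array([ 0.84290489, -0.45051831,  0.54926091]), 'torque': array([ 0.04408919, -0.00724669, -0.03967615]), 'gripper_force': 0.0, 'opening': 1.0028734877760774}
0.0187
scene {'fx': 364.41069326105094, 'fy': 364.41069326105094, 'cx': 319.9899924862092, 'cy': 200.62103694447075, 'position': array([ 1.0189604 , -0.68486006,  0.64577326]), 'attitude': array([-0.45337673,  0.84071058,  0.25683906, -0.14727172])}
top {'fx': 398.6499568397579, 'fy': 398.6499568397579, 'cx': 315.86258245936335, 'cy': 193.52067830162866, 'position': array([0.49188193, 0.01430588, 1.21803933]), 'attitude': array([-0.00724674,  0.71010264, -0.70372519,  0.02173913])}
wrist {'fx': 294.5663081999225, 'fy': 294.5663081999225, 'cx': 322.68212805070425, 'cy': 195.34442298955963, 'T_tool_cam': array([[-1.29234219e-03, -9.52245165e-01, -3.05331748e-01,
         7.76151090e-02],
       [ 9.99998803e-01, -1.49047596e-03,  4.15803073e-04,
         6.58382556e-04],
       [-8.51036096e-04, -3.05330845e-01,  9.52245951e-01,
        -1.42652777e-01],
       [ 0.00000000e+00,  0.00000000e+00,  0.00000000e+00,
         1.00000000e+00]])}
```

View pics/top.png

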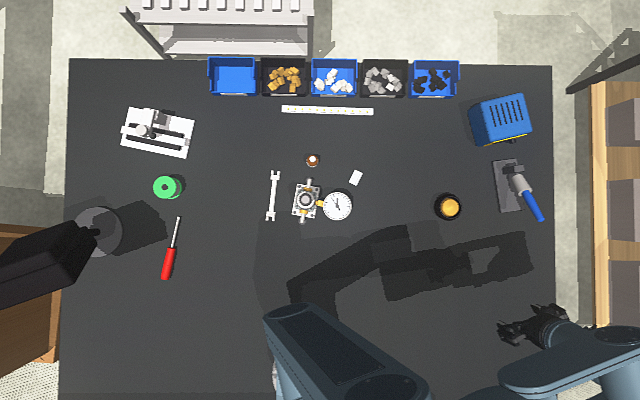

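View pics/scene.png

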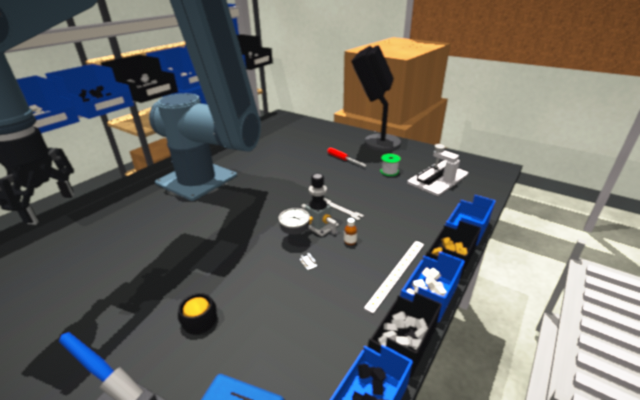

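The regulator's knob is near (305,199) in the top view and the gauge dial near (337,205), so the gauge lies on the world -y side. The spanner is at (272,195), the bottle at (312,160) and the end cap at (356,177).

```bash
cat > h.py <<'E'
from plant import bot
import cv2,numpy as np
from scipy.spatial.transform import Rotation as R
def pose(o=None):
    o=o or bot.get_obs();q=o["ee_rot"];T=np.eye(4)
    T[:3,:3]=R.from_quat(np.r_[q[1:],q[0]]).as_matrix();T[:3,3]=o["tool_pos"];return T
def cam(n):
    p=bot.camera_params(n)
    if n=="wrist": T=pose()@p["T_tool_cam"]
    else:
        T=np.eye(4);q=p["attitude"];T[:3,:3]=R.from_quat(np.r_[q[1:],q[0]]).as_matrix();T[:3,3]=p["position"]
    return p,T
def ray(n,uv,z):
    p,T=cam(n);d=T[:3,:3]@[(uv[0]-p["cx"])/p["fx"],(uv[1]-p["cy"])/p["fy"],1]
    return T[:3,3]+d*(z-T[2,3])/d[2]
def proj(n,X):
    p,T=cam(n);c=T[:3,:3].T@(np.array(X)-T[:3,3]);return c[0]/c[2]*p["fx"]+p["cx"],c[1]/c[2]*p["fy"]+p["cy"]
E
python3 - <<'E'
from h import *
a=cv2.imread("pics/top.png")
m=(a.min(2)>200).astype(np.uint8);m[:, :318]=0;m[:,356:]=0;m[:185]=0;m[225:]=0
x,y,w,h=cv2.boundingRect(m);print(x,y,w,h)
g=ray("top",(x+w/2-.5,y+h/2-.5),.072);k=ray("top",(305,199),.162);print(g,k,np.linalg.norm((g-k)[:2]))
print(pose())
c=cv2.resize(a[160:240,250:380],None,fx=6,fy=6,interpolation=cv2.INTER_CUBIC);cv2.imwrite("pics/c1.png",c)
E
```

```text
323 185 33 35
[ 0.51520283 -0.07581755  0.072     ] [0.52050544 0.0214938  0.162     ] 0.09745572386089818
[[ 9.03125211e-01  4.29377112e-01 -3.85843287e-04  2.36062921e-01]
 [ 4.29377162e-01 -9.03123906e-01  1.56951364e-03 -4.96259733e-01]
 [ 3.25448938e-04 -1.58313963e-03 -9.99998694e-01  2.30562348e-01]
 [ 0.00000000e+00  0.00000000e+00  0.00000000e+00  1.00000000e+00]]
```

View pics/c1.png

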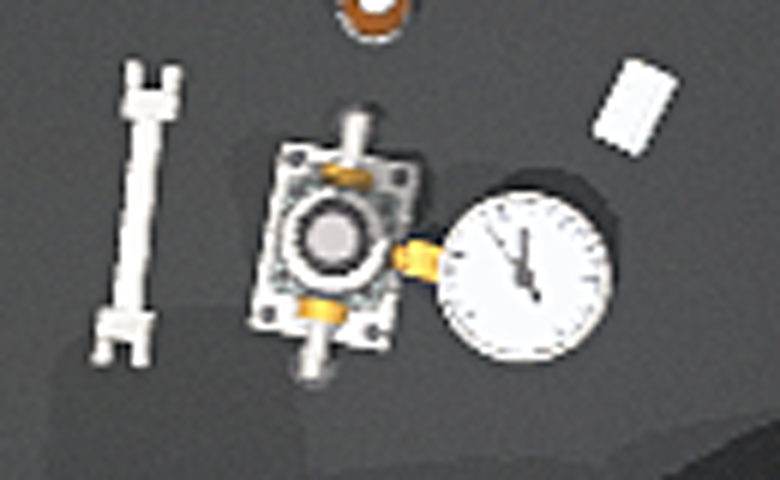

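The crop shows the knob at about (305.0,199.3), and the dial centre at about (337.3,205.5). The thin needle points up-left (about -36°) and the broad hand points up, so the knob has to turn roughly 70° clockwise. I'll move above the regulator and turn so the wrist camera faces the gauge.

Request:
move_arm(translation=[[0.478, -0.345, -0.02], [0.478, -0.345, -0.02], [0.478, -0.345, -0.02], [0.478, -0.345, -0.02], [0.478, -0.345, -0.02], [0.478, -0.345, -0.02], [0.478, -0.345, -0.02], [0.478, -0.345, -0.02], [0.478, -0.345, -0.02], [0.478, -0.345, -0.02], [0.478, -0.345, -0.02], [0.478, -0.345, -0.02], [0.478, -0.345, -0.02], [0.478, -0.345, -0.02], [0.478, -0.345, -0.02], [0.478, -0.345, -0.02], [0.478, -0.345, -0.02], [0.478, -0.345, -0.02], [0.478, -0.345, -0.02], [0.478, -0.345, -0.02]], twist=[[0, 0, -0.61], [0, 0, -0.61], [0, 0, -0.61], [0, 0, -0.61], [0, 0, -0.61], [0, 0, -0.61], [0, 0, -0.61], [0, 0, -0.61], [0, 0, -0.61], [0, 0, -0.61], [0, 0, -0.61], [0, 0, -0.61], [0, 0, -0.61], [0, 0, -0.61], [0, 0, -0.61], [0, 0, -0.61], [0, 0, -0.61], [0, 0, -0.61], [0, 0, -0.61], [0, 0, -0.61]])

```text
clock: 1.77
tool_pos: [0.5195, 0.0195, 0.2512]
ee_rot: [-0.0, 0.382, 0.924, -0.0]
contact_force: [-1.3, -0.4, -0.5]
opening: 1.001
gripper_force: 0.0
```

Request:
move_arm(translation=[[0, 0, 0], [0, 0, 0], [0, 0, 0], [0, 0, 0], [0, 0, 0], [0, 0, 0], [0, 0, 0], [0, 0, 0], [0, 0, 0], [0, 0, 0], [0, 0, 0], [0, 0, 0], [0, 0, 0], [0, 0, 0], [0, 0, 0], [0, 0, 0], [0, 0, 0], [0, 0, 0]], twist=[[0, 0, -0.61], [0, 0, -0.61], [0, 0, -0.61], [0, 0, -0.61], [0, 0, -0.61], [0, 0, -0.61], [0, 0, -0.61], [0, 0, -0.61], [0, 0, -0.61], [0, 0, -0.61], [0, 0, -0.61], [0, 0, -0.61], [0, 0, -0.61], [0, 0, -0.61], [0, 0, -0.61], [0, 0, -0.61], [0, 0, -0.61], [0, 0, -0.61]])

```text
clock: 3.27
tool_pos: [0.5196, 0.0196, 0.2514]
ee_rot: [0.0, -0.536, 0.844, -0.0]
contact_force: [0.8, -0.1, -0.5]
opening: 0.997
gripper_force: 0.0
```

Run:
```python
from h import *
o=bot.get_obs();print(o["clock"],o["joint_pos"],o["contact_force"],o["torque"]);T=pose();print(T.round(4),np.degrees(np.arctan2(T[1,0],T[0,0])))
print("knob exp",proj("wrist",(.5205,.0215,.162)),"gauge exp",proj("wrist",(.505,-.076,.072)))
cv2.imwrite("pics/w1.png",bot.camera("wrist"))
```

```text
3.2667 [-1.77109196e-01  1.91205064e-01  1.57257745e+00 -2.30372173e-06
  1.37768664e+00 -2.87956316e+00] [ 0.82563979 -0.14195782 -0.51775447] [ 0.08492347  0.01363389 -0.05865972]
[[-4.252e-01 -9.051e-01  1.000e-04  5.196e-01]
 [-9.051e-01  4.252e-01 -0.000e+00  1.960e-02]
 [-0.000e+00 -1.000e-04 -1.000e+00  2.514e-01]
 [ 0.000e+00  0.000e+00  0.000e+00  1.000e+00]] -115.16076819445148
knob exp (np.float64(323.19630982450724), np.float64(203.27542255530935)) gauge exp (np.float64(296.36808375754237), np.float64(87.14166598414359))
```

View pics/w1.png

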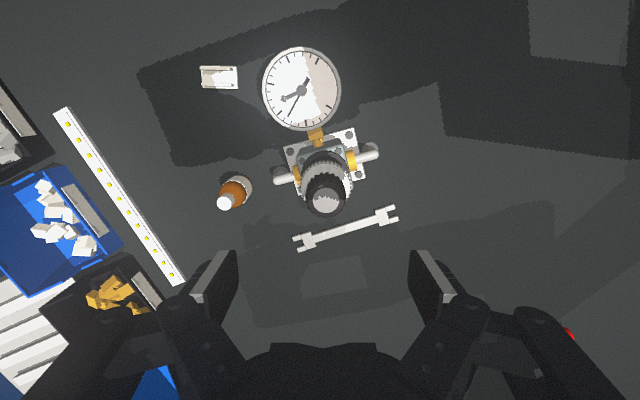

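Wrist view: dial centre near (301,88), needle tip toward (290,117), set hand lozenge near (284,99), knob's grey top near (326,199).

```bash
cat >> h.py <<'E'
def dial(img,ctr,zoom=1):
    # rectify the dial plane (z=.072) about ctr: 0.1 mm/px, 90x90 mm, image right = world -y, up = world +x
    s=10*1000;N=900
    W=[(ctr[0]+a,ctr[1]+b,.072) for a,b in((.045,.045),(.045,-.045),(-.045,-.045),(-.045,.045))]
    src=np.float32([proj("wrist",w) for w in W]);dst=np.float32([(0,0),(N,0),(N,N),(0,N)])
    return cv2.warpPerspective(img,cv2.getPerspectiveTransform(src,dst),(N,N),flags=cv2.INTER_CUBIC)
def prof(d,c,r0,r1):
    # darkness vs clockwise angle (deg, 0 = up) over radii r0..r1 mm
    g=cv2.cvtColor(d,cv2.COLOR_BGR2GRAY).astype(np.float32)
    th=np.radians(np.arange(0,360,1.));r=np.arange(r0,r1,.5)*10
    X=(c[0]+np.outer(np.sin(th),r)).astype(np.float32);Y=(c[1]-np.outer(np.cos(th),r)).astype(np.float32)
    return cv2.remap(g,X,Y,cv2.INTER_LINEAR).mean(1)
E
python3 - <<'E'
from h import *
a=cv2.imread("pics/w1.png")
g=ray("wrist",(301,88.5),.0735);print(g)
d=dial(a,g);
m=(d.min(2)>150).astype(np.uint8);print("rim bbox",cv2.boundingRect(m))
cv2.imwrite("pics/d1.png",cv2.resize(d,(600,600)))
k=a[170:225,295:360];b=cv2.cvtColor(k,cv2.COLOR_BGR2GRAY)
n,l,s,c=cv2.connectedComponentsWithStats((b>95).astype(np.uint8))
for i in range(1,n):
    if s[i][4]>60: print(s[i],c[i]+[295,170],ray("wrist",c[i]+[295,170],.162))
cv2.imwrite("pics/k1.png",np.hstack([cv2.resize(d,(440,440)),cv2.resize(k,(340,288)) if 0 else cv2.copyMakeBorder(cv2.resize(k,(350,296),interpolation=cv2.INTER_CUBIC),0,144,0,0,cv2.BORDER_CONSTANT)]))
E
```

```text
[ 0.50124089 -0.07258512  0.0735    ]
rim bbox (33, 32, 813, 816)
[  0   0  65  31 814] [325.53194103 179.48894349] [0.510071   0.00386782 0.162     ]
[ 17  18  28  25 539] [325.51948052 200.20779221] [0.51761095 0.01997517 0.162     ]
```

View pics/k1.png

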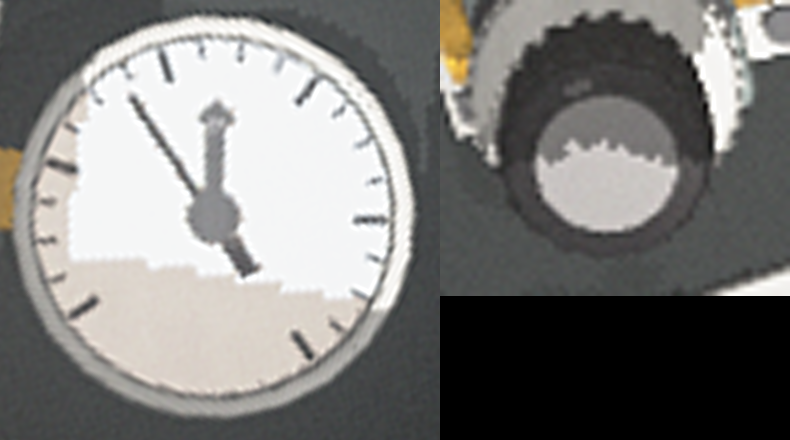

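The rectified dial shows the needle at -34° and the set hand at +1.5°, a gap of about 0.62 rad, which means about 71° of knob. The knob axis is at (0.5176, 0.0200), 93 mm from the gauge against the stated 92 mm. Next I descend and grip.

Request:
move_arm(translation=[[0.0005, 0.002, 0.03], [0.0005, 0.002, 0.06], [0.0005, 0.002, 0.09], [0.0005, 0.002, 0.11], [0.0005, 0.002, 0.122], [0.0005, 0.002, 0.122], [0.0005, 0.002, 0.122]], twist=[[0, 0, 0], [0, 0, 0], [0, 0, 0], [0, 0, 0], [0, 0, 0], [0, 0, 0], [0, 0, 0]])

```text
clock: 3.9
tool_pos: [0.5174, 0.0204, 0.129]
ee_rot: [-0.0, -0.537, 0.844, 0.0]
contact_force: [1.0, -0.4, -0.2]
opening: 1.001
gripper_force: 0.0
```

Request:
move_arm(translation=[[0, 0, 0], [0, 0, 0], [0, 0, 0], [0, 0, 0], [0, 0, 0], [0, 0, 0], [0, 0, 0], [0, 0, 0], [0, 0, 0], [0, 0, 0], [0, 0, 0], [0, 0, 0]], twist=[[0, 0, 0], [0, 0, 0], [0, 0, 0], [0, 0, 0], [0, 0, 0], [0, 0, 0], [0, 0, 0], [0, 0, 0], [0, 0, 0], [0, 0, 0], [0, 0, 0], [0, 0, 0]], claw=1, grip_force=35)

```text
clock: 4.9
tool_pos: [0.5177, 0.0207, 0.1303]
ee_rot: [0.0, -0.537, 0.843, -0.0]
contact_force: [-2.3, 1.1, 5.9]
opening: 0.374
gripper_force: 34.5
```

Run:
```python
from h import *
o=bot.get_obs();print({k:o[k] for k in("clock","tool_pos","contact_force","torque","opening","gripper_force")})
```

```text
{'clock': 4.9, 'tool_pos': array([0.51766327, 0.02065317, 0.13034659]), 'contact_force': array([-2.25107545,  1.10480215,  5.92946381]), 'torque': array([ 0.17999858,  0.48089216, -0.03107308]), 'opening': 0.3739261999450417, 'gripper_force': 34.499929547309875}
```

The knob is gripped (opening about 32 mm). Now I turn it clockwise about 70°.

Request:
move_arm(translation=[[0, 0, 0], [0, 0, 0], [0, 0, 0], [0, 0, 0], [0, 0, 0], [0, 0, 0], [0, 0, 0], [0, 0, 0], [0, 0, 0], [0, 0, 0], [0, 0, 0], [0, 0, 0], [0, 0, 0], [0, 0, 0], [0, 0, 0], [0, 0, 0], [0, 0, 0]], twist=[[0, 0, 0.03], [0, 0, 0.06], [0, 0, 0.09], [0, 0, 0.12], [0, 0, 0.15], [0, 0, 0.18], [0, 0, 0.21], [0, 0, 0.24], [0, 0, 0.27], [0, 0, 0.3], [0, 0, 0.33], [0, 0, 0.36], [0, 0, 0.38], [0, 0, 0.39], [0, 0, 0.39], [0, 0, 0.39], [0, 0, 0.39]])

```text
clock: 6.32
tool_pos: [0.5177, 0.0206, 0.1303]
ee_rot: [0.0, 0.045, 0.999, 0.0]
contact_force: [-2.5, 0.6, 5.5]
opening: 0.376
gripper_force: 34.5
```

Run:
```python
from h import *
o=bot.get_obs();T=pose();print(np.degrees(np.arctan2(T[1,0],T[0,0])),o["clock"],o["contact_force"],o["torque"])
a=bot.camera("wrist");cv2.imwrite("pics/w2.png",a);g=(.5023,-.0716,.072);print(proj("wrist",g))
cv2.imwrite("pics/d2.png",np.hstack([cv2.resize(dial(a,g),(440,440)),cv2.copyMakeBorder(cv2.resize(a,(352,220)),0,220,0,0,cv2.BORDER_CONSTANT)]))
```

```text
174.8195698131978 6.3167 [-2.45584388  0.5790299   5.46348643] [ 0.06590246  0.4203804  -0.1216876 ]
(np.float64(195.4707482079611), np.float64(204.41175064626356))
```

View pics/d2.png

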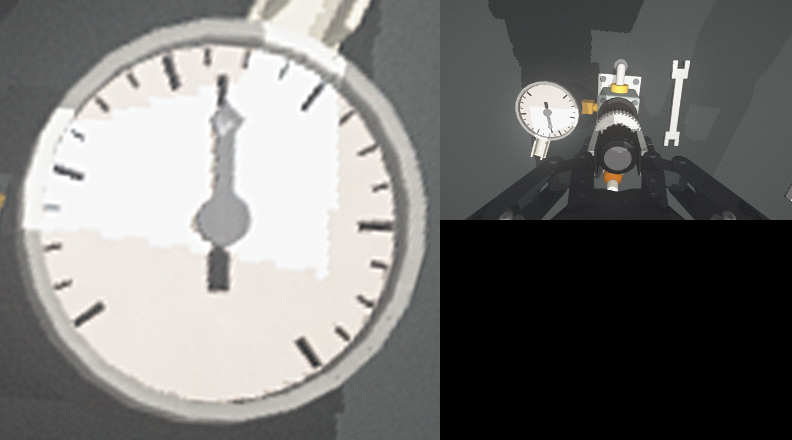

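The needle (tip at (223,80), tail at (218,290)) is about 2° short of the set hand (tip at (228,103)). A nudge of 3.6° more on the knob, then release.

Request:
move_arm(translation=[[0, 0, 0], [0, 0, 0], [0, 0, 0], [0, 0, 0], [0, 0, 0]], twist=[[0, 0, 0.01], [0, 0, 0.02], [0, 0, 0.02], [0, 0, 0.02], [0, 0, 0.02]])

```text
clock: 6.78
tool_pos: [0.5177, 0.0206, 0.1304]
ee_rot: [0.0, 0.077, 0.997, 0.0]
contact_force: [-1.7, 0.6, 5.8]
opening: 0.375
gripper_force: 34.6
```

Request:
move_arm(translation=[[0, 0, 0], [0, 0, 0], [0, 0, 0], [0, 0, 0], [0, 0, 0], [0, 0, 0], [0, 0, 0], [0, 0, 0]], twist=[[0, 0, 0], [0, 0, 0], [0, 0, 0], [0, 0, 0], [0, 0, 0], [0, 0, 0], [0, 0, 0], [0, 0, 0]], claw=0)

```text
clock: 7.45
tool_pos: [0.5177, 0.0205, 0.1293]
ee_rot: [-0.0, 0.076, 0.997, 0.0]
contact_force: [-0.6, -0.1, 0.2]
opening: 0.998
gripper_force: 0.0
```

Run:
```python
from h import *
o=bot.get_obs();print({k:o[k] for k in("clock","tool_pos","contact_force","torque","opening","joint_pos","joint_torque")})
a=bot.camera("wrist");g=(.5023,-.0716,.072)
cv2.imwrite("pics/w3.png",a);d=dial(a,g);cv2.imwrite("pics/d3.png",cv2.resize(d,(440,440)))
c=(454,454)
for r in((13,17),(19.5,22.5),(25.5,28.5)):
    p=prof(d,c,*r);i=np.arange(-25,26);w=np.clip(np.median(p[i])-p[i]-8,0,None);print(r,(w*i).sum()/w.sum(),p[i][::2].astype(int))
```

```text
{'clock': 7.45, 'tool_pos': array([0.51769332, 0.02049391, 0.12926319]), 'contact_force': array([-0.62200764, -0.06477439,  0.2374219 ]), 'torque': array([ 0.05227164,  0.01008508, -0.04211345]), 'opening': 0.9983799393736018, 'joint_pos': array([-1.75964554e-01,  2.95697804e-01,  1.75331236e+00,  1.18910254e-05,
        1.09268053e+00, -1.59365586e+00]), 'joint_torque': array([-4.74006611e-04, -4.30176508e+01, -2.53513044e+01, -3.69470363e-04,
        8.00166708e-04,  6.87113470e-05])}
(13, 17) 1.1994829955726305 [247 247 247 247 247 247 250 247 222 191 165 155 164 166 160 158 159 180
 222 246 251 248 247 247 247 247]
(19.5, 22.5) 2.143264818447183 [247 247 247 247 246 239 226 220 202 156 128 122 127 126 127 126 124 126
 151 198 234 234 236 245 248 247]
(25.5, 28.5) 1.4460018967987223 [237 238 234 236 233 234 233 234 234 235 236 229 177  84 115 229 237 233
 233 233 233 233 237 246 247 247]
```

View pics/d3.png

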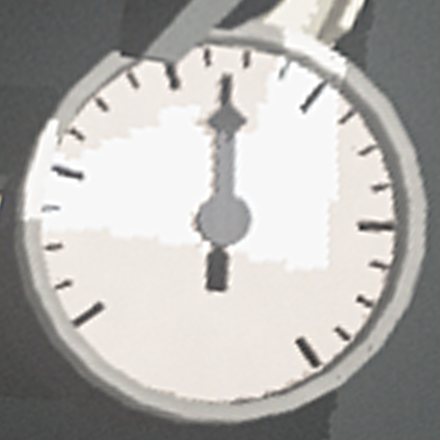

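The needle now lies under the set hand and sticks straight out beyond the lozenge (1.4° against about 1.7°). Step 1 is met. I descend around the knob to the ring and grip it.

Request:
move_arm(translation=[[0, 0, 0.01], [0, 0, 0.02], [0, 0, 0.028], [0, 0, 0.032], [0, 0, 0.032], [0, 0, 0.032]], twist=[[0, 0, 0], [0, 0, 0], [0, 0, 0], [0, 0, 0], [0, 0, 0], [0, 0, 0]])

```text
clock: 8.0
tool_pos: [0.5174, 0.0206, 0.0967]
ee_rot: [-0.001, 0.076, 0.997, 0.0]
contact_force: [0.3, 0.4, 1.0]
opening: 0.997
gripper_force: 0.0
```

```bash
cat > s.py <<'E'
from h import *
o=bot.get_obs();T=pose(o)
print(o["clock"],np.degrees(np.arctan2(T[1,0],T[0,0])),o["joint_pos"][5],o["contact_force"],o["torque"],o["opening"],o["joint_torque"][5])
E
python3 s.py
```

```text
8.0 171.2302053193436 -1.5937068493106028 [0.34729403 0.43653427 1.02810658] [-0.01464261 -0.0735134   0.03550472] 0.9970847855006885 -1.462544901187357e-05
```

Request:
move_arm(translation=[[0, 0, 0], [0, 0, 0], [0, 0, 0], [0, 0, 0], [0, 0, 0], [0, 0, 0], [0, 0, 0], [0, 0, 0], [0, 0, 0], [0, 0, 0]], twist=[[0, 0, 0], [0, 0, 0], [0, 0, 0], [0, 0, 0], [0, 0, 0], [0, 0, 0], [0, 0, 0], [0, 0, 0], [0, 0, 0], [0, 0, 0]], claw=1, grip_force=40)

```text
clock: 8.83
tool_pos: [0.5181, 0.0206, 0.098]
ee_rot: [0.001, 0.076, 0.997, 0.0]
contact_force: [-1.5, -0.4, 5.0]
opening: 0.55
gripper_force: 40.7
```

```bash
python3 s.py
```

```text
8.8333 171.22856456284805 -1.5936515223668337 [-1.50442313 -0.39325211  5.01687067] [0.1683422  0.16726048 0.0141731 ] 0.5496764510847149 -0.011824893008451909
```

Request:
move_arm(translation=[[0, 0, 0], [0, 0, 0], [0, 0, 0], [0, 0, 0], [0, 0, 0], [0, 0, 0]], twist=[[0, 0, 0.01], [0, 0, 0.02], [0, 0, 0.03], [0, 0, 0.04], [0, 0, 0.05], [0, 0, 0.06]])

```text
clock: 9.33
tool_pos: [0.518, 0.0205, 0.098]
ee_rot: [0.001, 0.171, 0.985, -0.0]
contact_force: [-2.0, 0.5, 5.6]
opening: 0.543
gripper_force: 40.8
```

```bash
python3 s.py
```

```text
9.3333 160.3586748037911 -1.4038152502846555 [-1.95817744  0.51087967  5.6076722 ] [0.15067973 0.20829566 0.13745427] 0.5428441889164387 -0.3726663440465927
```

Opening 0.545 (46 mm) confirms the grip on the ring. It turns freely at about 0.13 N m. I turn on to about 30° in total, still short of the 0.7 rad minimum, then go by small steps.

Request:
move_arm(translation=[[0, 0, 0], [0, 0, 0], [0, 0, 0], [0, 0, 0], [0, 0, 0], [0, 0, 0], [0, 0, 0], [0, 0, 0], [0, 0, 0], [0, 0, 0], [0, 0, 0], [0, 0, 0]], twist=[[0, 0, 0.01], [0, 0, 0.02], [0, 0, 0.03], [0, 0, 0.04], [0, 0, 0.05], [0, 0, 0.06], [0, 0, 0.07], [0, 0, 0.08], [0, 0, 0.09], [0, 0, 0.1], [0, 0, 0.11], [0, 0, 0.12]])

```text
clock: 10.33
tool_pos: [0.5179, 0.0204, 0.098]
ee_rot: [0.0, 0.352, 0.936, -0.0]
contact_force: [-2.1, -0.2, 5.8]
opening: 0.545
gripper_force: 40.8
```

```bash
cat >> s.py <<'E'
import sys
if len(sys.argv)>1:
    v=[]
    for i in range(3):
        bot.camera("top");v.append(bot.get_obs()["torque"][2])
    print("stopped",np.round(v,3),bot.get_obs()["joint_torque"][5])
E
python3 s.py 1
```

```text
10.3333 138.76460996140972 -1.0268198614819941 [-2.12901837 -0.2051131   5.7860622 ] [0.04477101 0.25442677 0.12555083] 0.5454018348271056 -0.3723937924951315
stopped [-0.075 -0.17  -0.155] -0.025592168094590306
```

Request:
move_arm(translation=[[0, 0, 0], [0, 0, 0], [0, 0, 0]], twist=[[0, 0, 0.01], [0, 0, 0.02], [0, 0, 0.03]])

```text
clock: 10.73
tool_pos: [0.5179, 0.0203, 0.098]
ee_rot: [0.0, 0.396, 0.918, -0.0]
contact_force: [-1.3, 0.2, 6.1]
opening: 0.546
gripper_force: 40.8
```

```bash
python3 s.py 1
```

```text
10.7333 133.36224775291893 -0.9325930093343847 [-1.30216396  0.22622009  6.05584486] [0.03444104 0.24078465 0.11582284] 0.5458991359274815 -0.37706117145717144
stopped [-0.139 -0.104 -0.138] -0.025375866098329425
```

joint_torque[5] is a clean signal: about -0.373 while turning freely. I continue in 5.4° steps at the same speed.

Request:
move_arm(translation=[[0, 0, 0], [0, 0, 0], [0, 0, 0]], twist=[[0, 0, 0.01], [0, 0, 0.02], [0, 0, 0.03]])

```text
clock: 11.13
tool_pos: [0.5179, 0.0203, 0.098]
ee_rot: [0.0, 0.439, 0.899, -0.0]
contact_force: [-2.4, -0.3, 6.1]
opening: 0.549
gripper_force: 40.9
```

```bash
python3 s.py
```

```text
11.1333 127.96261410502534 -0.838312051809248 [-2.44515214 -0.29171414  6.11021279] [0.04163212 0.26829048 0.17775469] 0.5488992180450836 -0.37707782350480556
```

Request:
move_arm(translation=[[0, 0, 0], [0, 0, 0], [0, 0, 0]], twist=[[0, 0, 0.01], [0, 0, 0.02], [0, 0, 0.03]])

```text
clock: 11.38
tool_pos: [0.5179, 0.0202, 0.098]
ee_rot: [0.0, 0.48, 0.877, -0.0]
contact_force: [-1.2, -0.7, 6.9]
opening: 0.547
gripper_force: 40.8
```

```bash
python3 s.py
```

```text
11.3833 122.5641031583601 -0.7441126341785944 [-1.22620532 -0.69402325  6.91823621] [-0.06035165  0.30945473  0.13884402] 0.5469389479266504 -0.3717800136655569
```

Request:
move_arm(translation=[[0, 0, 0], [0, 0, 0], [0, 0, 0]], twist=[[0, 0, 0.01], [0, 0, 0.02], [0, 0, 0.03]])

```text
clock: 11.63
tool_pos: [0.5178, 0.0202, 0.098]
ee_rot: [0.0, 0.521, 0.853, -0.0]
contact_force: [-2.4, -0.8, 5.4]
opening: 0.544
gripper_force: 40.8
```

```bash
python3 s.py
```

```text
11.6333 117.16425868840804 -0.6498307005198656 [-2.36388232 -0.83683559  5.36610286] [-0.01318764  0.23609095  0.17722963] 0.5440517137520371 -0.3717667702585459
```

Request:
move_arm(translation=[[0, 0, 0], [0, 0, 0], [0, 0, 0]], twist=[[0, 0, 0.01], [0, 0, 0.02], [0, 0, 0.03]])

```text
clock: 11.88
tool_pos: [0.5178, 0.0202, 0.098]
ee_rot: [0.0, 0.561, 0.828, -0.0]
contact_force: [-2.2, -1.3, 6.2]
opening: 0.546
gripper_force: 40.8
```

```bash
python3 s.py
```

```text
11.8833 111.76411474430878 -0.5555574440304558 [-2.20094671 -1.29823578  6.22728429] [-0.01852316  0.33396605  0.15568085] 0.5460747855472209 -0.3717027883976698
```

Request:
move_arm(translation=[[0, 0, 0], [0, 0, 0], [0, 0, 0]], twist=[[0, 0, 0.01], [0, 0, 0.02], [0, 0, 0.03]])

```text
clock: 12.13
tool_pos: [0.5178, 0.0202, 0.098]
ee_rot: [0.0, 0.599, 0.801, -0.0]
contact_force: [-2.5, 0.4, 6.8]
opening: 0.546
gripper_force: 40.8
```

```bash
python3 s.py
```

```text
12.1333 106.36359822607334 -0.46132125677130653 [-2.50262306  0.36872813  6.78604795] [-0.07614101  0.33066526  0.06766077] 0.5460658940628894 -0.3716591466218233
```

Request:
move_arm(translation=[[0, 0, 0], [0, 0, 0], [0, 0, 0]], twist=[[0, 0, 0.01], [0, 0, 0.02], [0, 0, 0.03]])

```text
clock: 12.38
tool_pos: [0.5177, 0.0202, 0.0979]
ee_rot: [0.0, 0.636, 0.771, -0.0]
contact_force: [-2.0, -1.1, 6.7]
opening: 0.541
gripper_force: 40.8
```

```bash
python3 s.py
```

```text
12.3833 100.96508852135732 -0.367065912366802 [-2.03567834 -1.07028697  6.68685298] [-0.07376695  0.38043087  0.15621083] 0.5413583822447571 -0.3715302888303995
```

Request:
move_arm(translation=[[0, 0, 0], [0, 0, 0], [0, 0, 0]], twist=[[0, 0, 0.01], [0, 0, 0.02], [0, 0, 0.03]])

```text
clock: 12.63
tool_pos: [0.5177, 0.0202, 0.098]
ee_rot: [0.0, 0.672, 0.741, -0.0]
contact_force: [-1.9, -1.1, 6.7]
opening: 0.549
gripper_force: 40.8
```

```bash
python3 s.py
```

```text
12.6333 95.5665458691742 -0.27286270982821026 [-1.85192093 -1.14406886  6.68229796] [-0.06033822  0.38148169  0.14661503] 0.5487345029534632 -0.37143973633646965
```

Request:
move_arm(translation=[[0, 0, 0], [0, 0, 0], [0, 0, 0]], twist=[[0, 0, 0.01], [0, 0, 0.02], [0, 0, 0.03]])

```text
clock: 12.88
tool_pos: [0.5176, 0.0202, 0.098]
ee_rot: [0.0, 0.706, 0.708, -0.0]
contact_force: [-2.9, -0.6, 7.4]
opening: 0.545
gripper_force: 40.8
```

```bash
python3 s.py
```

```text
12.8833 90.16720807057386 -0.1786047572171343 [-2.91923042 -0.63866742  7.42602099] [-0.11020441  0.44853503  0.12602628] 0.5452616990074522 -0.37147910334169865
```

Request:
move_arm(translation=[[0, 0, 0], [0, 0, 0], [0, 0, 0]], twist=[[0, 0, 0.01], [0, 0, 0.02], [0, 0, 0.03]])

```text
clock: 13.13
tool_pos: [0.5176, 0.0202, 0.098]
ee_rot: [0.0, 0.739, 0.674, -0.0]
contact_force: [-2.7, -0.2, 7.0]
opening: 0.541
gripper_force: 40.8
```

```bash
python3 s.py
```

```text
13.1333 84.76962142174187 -0.08437796496254231 [-2.6501719  -0.20835396  6.98723736] [-0.14629235  0.35960548  0.15249707] 0.5411336732009553 -0.3714760299772024
```

Request:
move_arm(translation=[[0, 0, 0], [0, 0, 0], [0, 0, 0]], twist=[[0, 0, 0.01], [0, 0, 0.02], [0, 0, 0.03]])

```text
clock: 13.38
tool_pos: [0.5176, 0.0202, 0.098]
ee_rot: [0.0, 0.77, 0.639, -0.0]
contact_force: [-3.2, -1.4, 6.8]
opening: 0.549
gripper_force: 40.8
```

```bash
python3 s.py
```

```text
13.3833 79.36814554340187 0.009913583329870749 [-3.19976565 -1.39720877  6.80042369] [-0.10417234  0.45218305  0.12283943] 0.5494096301629361 -0.3714375849813223
```

Request:
move_arm(translation=[[0, 0, 0], [0, 0, 0], [0, 0, 0]], twist=[[0, 0, 0.01], [0, 0, 0.02], [0, 0, 0.03]])

```text
clock: 13.63
tool_pos: [0.5175, 0.0202, 0.098]
ee_rot: [0.0, 0.799, 0.602, -0.0]
contact_force: [-2.1, -0.0, 7.1]
opening: 0.55
gripper_force: 40.8
```

```bash
python3 s.py
```

```text
13.6333 73.96978806466335 0.10412828249338937 [-2.10856228 -0.01647719  7.05806934] [-0.085905    0.45328403  0.14779063] 0.5495750209883595 -0.3713453281670809
```

Request:
move_arm(translation=[[0, 0, 0], [0, 0, 0], [0, 0, 0]], twist=[[0, 0, 0.01], [0, 0, 0.02], [0, 0, 0.03]])

```text
clock: 13.88
tool_pos: [0.5175, 0.0202, 0.098]
ee_rot: [0.0, 0.826, 0.563, -0.0]
contact_force: [-3.0, -1.0, 8.1]
opening: 0.544
gripper_force: 40.8
```

```bash
python3 s.py
```

```text
13.8833 68.57144684710494 0.19840789668818273 [-3.00943075 -0.96348321  8.10929684] [-0.07130211  0.45022436  0.12414536] 0.544391531173059 -0.37142367102205753
```

Request:
move_arm(translation=[[0, 0, 0], [0, 0, 0], [0, 0, 0]], twist=[[0, 0, 0.01], [0, 0, 0.02], [0, 0, 0.03]])

```text
clock: 14.13
tool_pos: [0.5174, 0.0202, 0.098]
ee_rot: [0.0, 0.852, 0.524, -0.0]
contact_force: [-2.9, -1.1, 7.1]
opening: 0.544
gripper_force: 40.8
```

```bash
python3 s.py
```

```text
14.1333 63.16706854976098 0.29264243483815555 [-2.93864289 -1.07271942  7.12316674] [-0.12748518  0.51840514  0.07739989] 0.5439296233725659 -0.37146370857954025
```

Request:
move_arm(translation=[[0, 0, 0], [0, 0, 0], [0, 0, 0]], twist=[[0, 0, 0.01], [0, 0, 0.02], [0, 0, 0.03]])

```text
clock: 14.38
tool_pos: [0.5174, 0.0203, 0.0979]
ee_rot: [0.0, 0.876, 0.483, -0.0]
contact_force: [-2.7, -0.3, 7.3]
opening: 0.548
gripper_force: 40.8
```

```bash
python3 s.py
```

```text
14.3833 57.77177426217345 0.3868914432888017 [-2.73661833 -0.32352022  7.25722058] [-0.05244889  0.47127538  0.12425438] 0.5477093343650951 -0.37151020020246506
```

Request:
move_arm(translation=[[0, 0, 0], [0, 0, 0], [0, 0, 0]], twist=[[0, 0, 0.01], [0, 0, 0.02], [0, 0, 0.03]])

```text
clock: 14.63
tool_pos: [0.5174, 0.0203, 0.098]
ee_rot: [0.0, 0.897, 0.441, -0.0]
contact_force: [-4.1, -0.2, 7.8]
opening: 0.55
gripper_force: 40.8
```

```bash
python3 s.py
```

```text
14.6333 52.37036173460256 0.4811184456208584 [-4.11049671 -0.23986647  7.75668338] [-0.08612047  0.52584063  0.14348629] 0.550380047659373 -0.37146013230085373
```

Request:
move_arm(translation=[[0, 0, 0], [0, 0, 0], [0, 0, 0]], twist=[[0, 0, 0.01], [0, 0, 0.02], [0, 0, 0.03]])

```text
clock: 14.88
tool_pos: [0.5174, 0.0203, 0.098]
ee_rot: [0.0, 0.917, 0.399, -0.0]
contact_force: [-3.6, -1.1, 7.6]
opening: 0.543
gripper_force: 41.0
```

```bash
python3 s.py
```

```text
14.8833 46.977747954319106 0.5752744960696942 [-3.5958428  -1.06117717  7.61869075] [-0.04852435  0.53890069  0.14616965] 0.5429845269263823 -0.29845627024769783
```

```bash
python3 s.py 1
```

```text
14.8833 46.977747954319106 0.5752744960696942 [-3.5958428  -1.06117717  7.61869075] [-0.04852435  0.53890069  0.14616965] 0.5429845269263823 -0.29845627024769783
stopped [ 0.079 -0.076 -0.056] 0.04375456483103335
```

The ring has met the collet: the stopped reading rose by about 0.07, so the moving moment is about 0.19. Another 2.5° should bring about 0.30.

Request:
move_arm(translation=[[0, 0, 0], [0, 0, 0]], twist=[[0, 0, 0.007], [0, 0, 0.014]])

```text
clock: 15.2
tool_pos: [0.5173, 0.0203, 0.0979]
ee_rot: [0.0, 0.926, 0.379, -0.0]
contact_force: [-3.5, -1.0, 8.0]
opening: 0.544
gripper_force: 41.0
```

```bash
python3 s.py 1
```

```text
15.2 44.49617450872379 0.6186386428724029 [-3.46602599 -0.99192579  8.03310809] [-0.0151851   0.54672554  0.26440708] 0.5442700132152039 -0.12474361807107925
stopped [ 0.148 -0.004  0.006] 0.08071282412856817
```

The moment is now about 0.25; a small step more to get to about 0.30.

Request:
move_arm(translation=[[0, 0, 0]], twist=[[0, 0, 0.007]])

```text
clock: 15.43
tool_pos: [0.5173, 0.0203, 0.0979]
ee_rot: [0.0, 0.929, 0.369, -0.0]
contact_force: [-4.0, 0.4, 7.4]
opening: 0.545
gripper_force: 41.0
```

```bash
python3 s.py 1; python3 s.py 1
```

```text
15.4333 43.29593817034005 0.6395803098822755 [-4.03164848  0.38873129  7.37419873] [-0.04654331  0.51632361  0.32875225] 0.5452525055893491 -0.30465628020465374
stopped [0.221 0.058 0.088] 0.11061495635658503
15.5833 43.263222460674946 0.6400697499746323 [-3.43922746 -0.38313199  8.0056576 ] [-0.05922093  0.53240816  0.08830487] 0.5459306512882712 0.11061495635658503
stopped [0.012 0.072 0.024] 0.06036699051037431
```

Moving reading 0.33, stopped about 0.05 (≈0.29–0.30 moving): firmly finger-tight. I release, rise and turn back to look at the dial.

Request:
move_arm(translation=[[0, 0, 0], [0, 0, 0], [0, 0, 0], [0, 0, 0], [0, 0, 0], [0, 0, 0], [0, 0, 0], [0, 0, 0], [0, 0, -0.01], [0, 0, -0.03], [0, 0, -0.06], [0, 0, -0.09], [0, 0, -0.12], [0, 0, -0.15], [0, 0, -0.15], [0, 0, -0.15]], twist=[[0, 0, 0], [0, 0, 0], [0, 0, 0], [0, 0, 0], [0, 0, 0], [0, 0, 0], [0, 0, 0], [0, 0, 0], [0, 0, 0], [0, 0, 0], [0, 0, 0], [0, 0, 0], [0, 0, 0], [0, 0, 0], [0, 0, 0], [0, 0, 0]], claw=0)

```text
clock: 17.07
tool_pos: [0.5189, 0.0203, 0.2501]
ee_rot: [0.001, 0.93, 0.369, 0.002]
contact_force: [0.6, -0.1, -1.2]
opening: 0.998
gripper_force: 0.0
```

Request:
move_arm(translation=[[0, 0, 0], [0, 0, 0], [0, 0, 0], [0, 0, 0], [0, 0, 0], [0, 0, 0], [0, 0, 0], [0, 0, 0], [0, 0, 0], [0, 0, 0], [0, 0, 0], [0, 0, 0], [0, 0, 0], [0, 0, 0], [0, 0, 0], [0, 0, 0], [0, 0, 0], [0, 0, 0], [0, 0, 0], [0, 0, 0]], twist=[[0, 0, -0.75], [0, 0, -0.75], [0, 0, -0.75], [0, 0, -0.75], [0, 0, -0.75], [0, 0, -0.75], [0, 0, -0.75], [0, 0, -0.75], [0, 0, -0.75], [0, 0, -0.75], [0, 0, -0.75], [0, 0, -0.75], [0, 0, -0.75], [0, 0, -0.75], [0, 0, -0.75], [0, 0, -0.75], [0, 0, -0.75], [0, 0, -0.75], [0, 0, -0.75], [0, 0, -0.75]])

```text
clock: 18.73
tool_pos: [0.5168, 0.0206, 0.246]
ee_rot: [-0.001, 0.013, 1.0, 0.0]
contact_force: [-0.9, 0.3, 0.5]
opening: 0.999
gripper_force: 0.0
```

Run:
```python
from h import *
o=bot.get_obs();print(o["clock"],o["tool_pos"],o["contact_force"],o["opening"])
a=bot.camera("wrist");g=(.5023,-.0716,.072)
d=dial(a,g);cv2.imwrite("pics/d4.png",np.hstack([cv2.resize(d,(440,440)),cv2.copyMakeBorder(cv2.resize(a,(352,220)),0,220,0,0,cv2.BORDER_CONSTANT)]))
```

```text
18.7333 [0.51683949 0.02061959 0.24602984] [-0.91797363  0.3079591   0.46762329] 0.9992259117185045
```

View pics/d4.png

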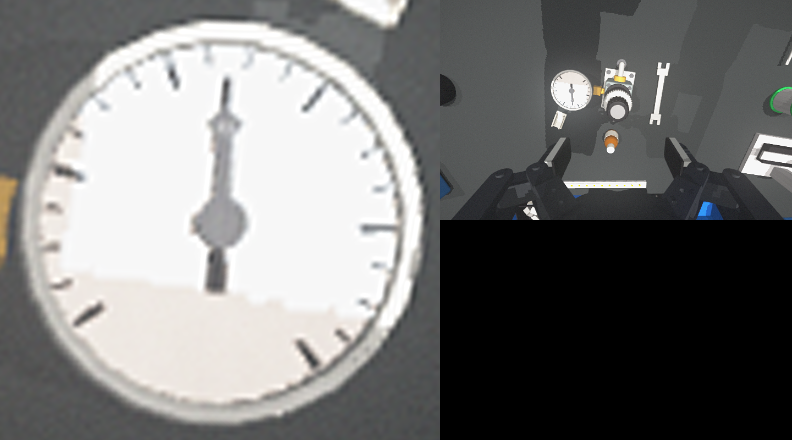

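The needle tip (227,82) still lines up with the set hand (lozenge near (225,115)), the hand is clear and the neighbouring objects are in place. Handing in.

```bash
python3 -c "
from plant import bot
print(bot.close_job())"
```

```text
the job is handed in; nothing more can be done
None
```

The job is handed in (the hand-in gave no verdict): the needle lines up with the set hand, the lock ring is finger-tight at about 0.3 N m, and the hand is clear of everything.

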